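Switch the analyser's power isolator on through its hidden safety gate

TASK

One of the two power isolators on the bench is still off, its black lever leaning towards the robot while its neighbour's leans away: switch it on. Its lever is held by a safety gate inside the box, so draw it out along its own length, feel for the height at which it will pass, throw it over its centre until it clicks on, and let go so that it drops fully home. Leave the other isolator alone, and leave the tube rack, bottle and tip box where they stand.

Things in the scene. Friction and masses are not known exactly. Their poses are not given: they have to be found in the camera images.
- isolator: The isolator that is off: a fixed light grey box 140 (x) by 90 (y) by 116 mm high with a dark band, on an 8 mm aluminium plate beside its twin; which of the two places it has varies. Origin: centre of its underside; x points to the ON side, away from the robot (within 0.5 rad), z up. Its lever turns about the box's y axis, pivot 16 mm above the origin, inside the box.
- isolator_grip (a point): Centre of the black handle of the off isolator's lever: 24 mm (point x, the swing direction) by 44 mm (point y, the pivot's direction: pinch it here) by 60 mm (point z, along the lever, pointing away from the pivot). It lies 168 mm from the pivot plus the pull. A steel stem 10 mm thick joins it to the box; the handle's lower end is some 27 mm clear of the box top when off or on.
- isolator_throw (a joint): Lever angle of the off isolator about its box's y axis: 0 = OFF stop, leaning 0.4 rad (23 degrees) to the box's -x; 0.4 = upright, the snap-over centre; 0.8 = ON stop, leaning 0.4 rad to the box's +x. An over-centre spring pushes the lever to the nearer stop, with 3 to 3.5 N at the handle at the stops.
- isolator_pull (a joint): How far the off isolator's lever is drawn out along its own length (m): 0 = home, 0.032 = outer stop; a spring and some friction hold it home with 3 N, rising to 6 N drawn out. At the OFF side a gate hidden in the box stops the throw at 0.03 to 0.05 rad, except in a band of pulls 6 to 7 mm tall, where the lever passes; once past 0.35 rad it is free to go to ON at any pull.
- sister: The twin isolator, 150 mm from the first on the same plate and turned the same way, already on: leave it alone. Same box, origin and axes.
- sister_throw (a joint): Lever angle of the twin: 0 = ON stop (leaning 0.4 rad to its box's +x), -0.8 = off.
- tube_rack: Grey rack 200 by 70 mm with capped tubes, 104 mm high, 0.6 kg, loose on the bench. Origin: centre of its underside, x along its length.
- reagent: Closed amber bottle, 72 mm diameter, 150 mm high, loose on the bench. Origin: centre of its underside.
- tip_box: Open white box 90 by 130 by 50 mm, loose on the bench. Origin: centre of its underside.
- isolator_slot (a point): Centre of the black slot in the box's top, 116 mm above the box's origin, where the lever comes out. The gate lies below it, unseen. The band of pulls that passes has its lower edge anywhere from 4 to 23 mm, different in every episode; below and above it a steel bar blocks the throw. Do not force it: 10 to 15 N at the handle is plenty to feel the bar.

How it is judged (in metres and radians):
On the way, in this order (a step that is already met when the one before it is completed fails the run):
1. the lever is drawn out of its home position while still on the OFF side (value of joint isolator_pull above 0.003 m and value of joint isolator_throw below 0.2 rad), for 0.05 s.
2. the lever is thrown over its centre to the ON side (value of joint isolator_throw above 0.6 rad), for 0.05 s.
At the end, for the whole second after the job is handed in: The lever of the isolator that was off rests within 0.06 rad of its ON stop, released, dropped home to within 2 mm; the twin is still on (within 0.06 rad of its stop) (value of joint isolator_throw above 0.74 rad and value of joint isolator_pull below 0.002 m and value of joint sister_throw above -0.06 rad); the robot touches nothing.
It fails at once if the twin isolator's lever is moved off its ON stop by more than 0.15 rad (value of joint sister_throw below -0.15 rad).
It fails at once if the tube rack, bottle or tip box is moved by more than 20 mm (distance of any of tube_rack, reagent, tip_box from where it was at the start of the episode above 0.02 m).
It also fails if it takes over 54 s, if anything falls off the work surface, if the arm or the gripper's body presses on something with over 40 N, if the wrist force passes 120 N, or if a joint passes its speed limit or range.

ROBOT

A 6-joint arm with a two-finger parallel gripper is mounted at the origin on the work surface. World frame = base frame: x ahead of the robot, y to its left, z up, the work surface at z = 0. Lengths are in mm, angles in rad, forces in N, time in s.
With the tool pointing down it reaches from about 350 to 775 mm from the base axis. Payload 7.3 kg.
Tool frame: the origin (TCP) lies at the very end of the fingers, on their centre line; the grasp point (between the pads) lies 19 mm behind it; x points along the fingers, y is the direction in which the jaws open and shut, and the axes are right-handed (so a half turn about x gives the same grasp; the last joint's range is limited). The gripper opens to 92 mm and grips with 3 to 60 N. Pads are 19 mm wide; open, the fingers measure 130 mm over their backs; the gripper's body (75 mm by 190 mm) begins 47 mm behind the grasp point.
Start: joints at [-1.465, 0.342, 1.524, -0, 1.275, -0.146], TCP at [130.824, -508.458, 226.741] pointing down, gripper open.
Joint ranges: [-2.53, 2.53], [-0.77, 2.02], [0.04, 2.7], [-1, 4.14], [0.28, 2.66], [-3.11, 3.11]. Speed limits (rad/s): [2.57, 2.57, 3.14, 3.14, 3.14, 3.14].

INTERFACE

Orientations are given as [roll, pitch, yaw] about the fixed x, y, z axes, in that order (R = Rz(yaw) Ry(pitch) Rx(roll)).
In Python, from plant import sensors, capture, bot gives the robot as it stands.
- The arm moves only by the shell command python3 -m crank 'ROWS' [OPENING]. ROWS is JSON, a list of rows, each an object of numbers: "dx", "dy", "dz": the shift along the tool's x, y, z in cm; "spin": the turn about the tool's x in rad. A call has 1 to 20 rows; each row is the pose to reach, as a shift and turn from the pose commanded when the call began, along the tool's axes at that moment; what a row does not reach only later rows make up. A row lasts 1/12 s, in which the tool goes at most 41.7 mm and 7.16 degrees, less where a joint would pass 70% of its speed; a pose out of reach is approached as far as the arm can. A call with a gripper value outside its range is refused whole. OPENING is the opening in per cent of the stroke, from 0 (shut) to 100 (fully open), set as the call begins (- or left out, the last holds). The fingers move at their own pace and stop on an object; the grip force is fixed at half the most. Time passes only in rows, so rows that repeat a pose let the fingers close. It gives the time, the measured TCP pose, the force and the opening at its end, in the units of the state.
- sensors.get_obs(): the state, without advancing time (a new reading comes with each control period).
- capture(name): name is "scene" or "top"; returns a dict with "frame" (420x560x3 uint8, blue, green, red), "vfov" (degrees; the focal length in pixels is half the picture's height over the tangent of half this angle, whatever the lens; pixels are square), "cx", "cy" (the principal point, pixels), "k1" (the pictures are not rectified: a ray, as slopes to the right and down, at radius r is drawn at 1 + k1 r^2 times it, then the intrinsics apply), "view" (4x4, takes a point from world to camera coordinates). Camera axes: x right, y down, z forward; pixel columns grow to the right and rows downward; lengths in mm; the calibration is good to about 2 mm. A picture is of the moment at which its call begins. There is no depth.
- bot.close_job(): hands the job in, once; it reports no verdict.
The state is a dict: "time": time; "joint_positions": joint angles; "dq": joint speeds; "tau": joint torques, N m; "tool_pos": TCP position; "tcp_rot": TCP orientation; "contact_force": force on the tool from outside, world axes, zero at the start; "moment": the same for the moment, N m; "grip_width": finger opening in mm.
Only numpy, scipy, OpenCV 4.12 (cv2) and the standard library are available. Lean on these libraries where they do the work, as an engineer would, in place of code of your own. Each camera call takes 0.05 s, during which the arm holds its last target.

## Working session

There is one attempt and no reset: what is moved stays moved. The work goes in short steps, Python scripts to look and compute and a shell command to move; the robot and the scene stay as the last step left them, time stands still between calls to the robot, and variables do not carry over. Pictures are saved under pics/ and viewed, and the job is handed in when it is done.

```bash
ls; mkdir -p pics; python3 - <<'E'
from plant import sensors,capture
import cv2,numpy as np
o=sensors.get_obs()
for k,v in o.items(): print(k,np.round(v,3))
for n in("scene","top"):
    c=capture(n); cv2.imwrite(f"pics/{n}0.png",c["frame"]); np.savez(f"{n}0.npz",**c)
    print(n,c["vfov"],c["cx"],c["cy"],c["k1"],np.round(c["view"],4).tolist())
E
```

```text
pics
time 0.0
joint_positions [-1.465  0.343  1.525 -0.     1.275 -0.146]
dq [-0.001 -0.002  0.    -0.001 -0.002  0.001]
tau [-1.0000e-03 -4.3125e+01 -2.4422e+01  7.2000e-02  5.6000e-02 -0.0000e+00]
tool_pos [ 130.777 -508.022  226.028]
tcp_rot [-1.716  1.569  1.677]
contact_force [-0.033 -0.422 -0.505]
moment [ 0.062 -0.022 -0.031]
grip_width 91.783
scene 51.732760700994966 281.42215834623363 207.1730433242258 -0.12251760333311644 [[-0.0329, 0.9995, -0.0026, 41.4559], [0.7952, 0.0246, -0.6058, -425.6025], [-0.6054, -0.022, -0.7956, 1669.0122], [0.0, 0.0, 0.0, 1.0]]
top 50.46130689802214 283.05044237442183 201.92307883159714 -0.07298579726142458 [[0.0175, -0.9997, -0.0154, -5.6491], [-0.993, -0.0156, -0.1168, 627.1766], [0.1165, 0.0174, -0.993, 1237.3291], [0.0, 0.0, 0.0, 1.0]]
```

View pics/scene0.png

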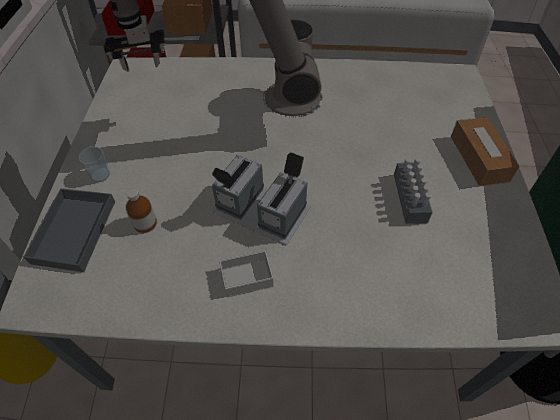

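View pics/top0.png

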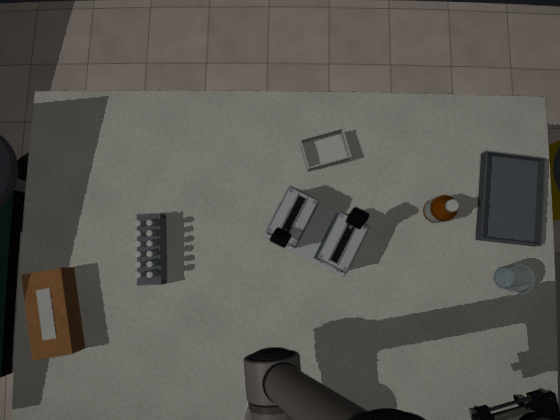

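The off isolator is the left one in top (handle near (280,237)), the right one in scene (handle near (294,165)). The sister's handle is at (357,217) in top. Next I'll zoom in for measurements.

```bash
cat > h.py <<'E'
import numpy as np,cv2
def load(n): return dict(np.load(n+".npz"))
def K(c):
    f=c["frame"].shape[0]/2/np.tan(np.radians(float(c["vfov"]))/2)
    return np.array([[f,0,float(c["cx"])],[0,f,float(c["cy"])],[0,0,1]])
def ray(c,p):
    d=np.array([float(c["k1"]),0,0,0,0])
    u=cv2.undistortPoints(np.array([[p]],float),K(c),d)[0,0]
    V=c["view"];R=V[:3,:3];o=-R.T@V[:3,3];r=R.T@np.array([u[0],u[1],1]);return o,r/np.linalg.norm(r)
def onz(c,p,z):
    o,r=ray(c,p);return o+r*(z-o[2])/r[2]
def tri(c1,p1,c2,p2):
    o1,r1=ray(c1,p1);o2,r2=ray(c2,p2)
    t=np.linalg.lstsq(np.c_[r1,-r2],o2-o1,rcond=None)[0]
    a=o1+t[0]*r1;b=o2+t[1]*r2;return (a+b)/2,np.linalg.norm(a-b)
def proj(c,P):
    V=c["view"];rv,_=cv2.Rodrigues(V[:3,:3])
    return cv2.projectPoints(np.array(P,float).reshape(-1,1,3),rv,V[:3,3],K(c),np.array([float(c["k1"]),0,0,0,0]))[0][:,0]
E
python3 - <<'E'
from h import *
for n,(x,y,w,h) in dict(scene0=(200,140,120,110),top0=(255,175,125,105)).items():
    f=load(n)["frame"][y:y+h,x:x+w]; cv2.imwrite(f"pics/{n}z.png",cv2.resize(np.clip(f*1.5,0,255).astype('uint8'),None,fx=6,fy=5.45 if 0 else 5 if h>100 and 0 else 5.4 if 0 else 6 if h*6<=600 else 5,interpolation=cv2.INTER_CUBIC) if h*6<=600 else cv2.resize(np.clip(f*1.5,0,255).astype('uint8'),None,fx=5,fy=5,interpolation=cv2.INTER_CUBIC))
for n in("scene0","top0"):
    g=load(n)["frame"].max(2); x,y,w,h=(200,140,120,110) if n=="scene0" else (255,175,125,105)
    m=np.zeros_like(g); m[y:y+h,x:x+w]=(g[y:y+h,x:x+w]<32)
    k,l,s,c=cv2.connectedComponentsWithStats(m)
    for i in range(1,k):
        if s[i][4]>20: print(n,s[i],c[i].round(1),cv2.minAreaRect(np.argwhere(l==i)[:,::-1].astype(np.float32)))
E
```

```text
scene0 [284 153  19  24 319] [293.  164.3] ((293.1538391113281, 164.23077392578125), (15.689288139343262, 21.96500587463379), 11.309932708740234)
scene0 [213 160  37  28 351] [229.  174.7] ((229.567138671875, 168.38768005371094), (23.132287979125977, 34.38383483886719), 38.990997314453125)
scene0 [270 179  24  29 181] [281.1 194. ] ((281.9122619628906, 192.7820587158203), (6.037774085998535, 33.62041091918945), 34.38034439086914)
scene0 [216 195  40  22  75] [239.5 207.9] ((237.59439086914062, 208.1680908203125), (16.864686965942383, 40.26164245605469), 75.61860656738281)
scene0 [258 223  27  14  36] [270.4 229.6] ((270.8536376953125, 229.81704711914062), (29.054704666137695, 1.6063899993896484), 24.77513885498047)
top0 [270 196  35  51 505] [286.7 225.4] ((288.5000305175781, 220.00003051757812), (16.994115829467773, 52.32398986816406), 26.56505012512207)
top0 [331 208  38  55 560] [350.1 229.6] ((345.62493896484375, 233.60195922851562), (17.676544189453125, 58.82170486450195), 35.39479446411133)
```

View pics/scene0z.png

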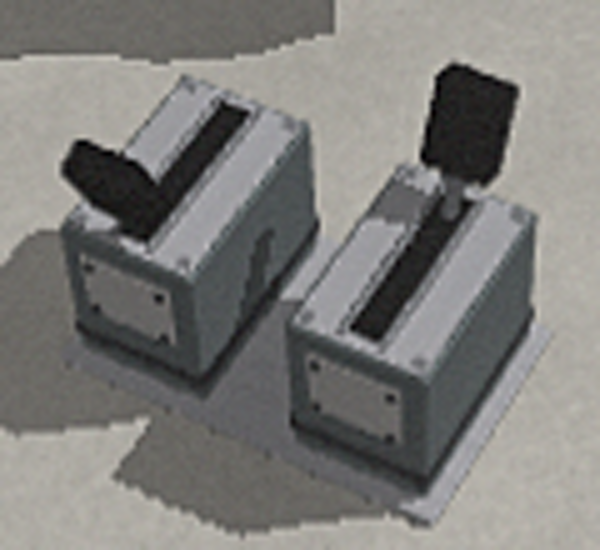

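View pics/top0z.png

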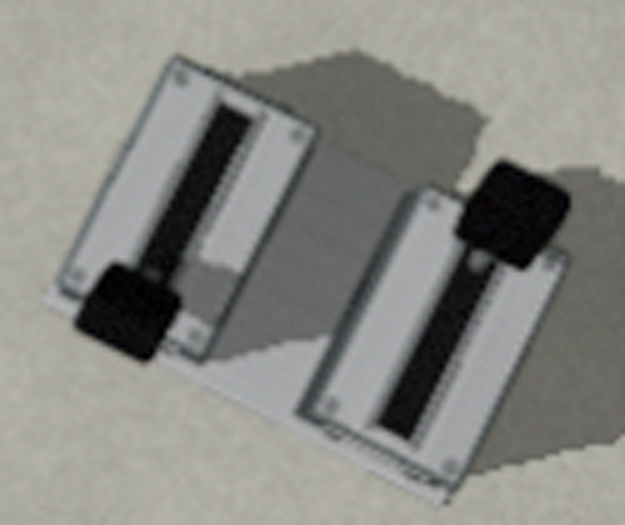

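```bash
cat > m.py <<'E'
from h import *
S,T=load("scene0"),load("top0")
s=lambda p:((np.array(p)+.5)/5-.5+[200,140]); t=lambda p:((np.array(p)+.5)/5-.5+[255,175])
tc=[(178,57),(317,128),(203,360),(60,290)]      # far-left, far-right, near-right, near-left (top view)
sc=[(427,388),(288,325),(405,165),(538,215)]
P=[]
for a,b in zip(tc,sc):
    # same corners: scene is seen from the far side: far-left(+y)=(427,388)
    p,e=tri(T,t(a),S,s(b));print("tri",p.round(1),round(e,1),"top z124",onz(T,t(a),124).round(1),"scene z124",onz(S,s(b),124).round(1))
    P.append((onz(T,t(a),124)+onz(S,s(b),124))/2)
P=np.array(P);print("sides",np.linalg.norm(P-np.roll(P,-1,0),axis=1).round(1))
c=P.mean(0);ax=(P[0]+P[1]-P[2]-P[3])/2;yaw=np.arctan2(ax[1],ax[0]);print("centre",c.round(1),"yaw",yaw)
# slot ends
print("handle tri",tri(T,t((129,312)),S,s((470,127))))
X=np.array([np.cos(yaw),np.sin(yaw),0]);Z=np.array([0,0,1])
o=c-Z*116;g=o+Z*16+168*(-np.sin(.4)*X+np.cos(.4)*Z);print("grip pred",g.round(1))
for n,C,off in(("scene",S,(200,140)),("top",T,(255,175))):
    q=(proj(C,[g,c,g+30*(-np.sin(.4)*X+np.cos(.4)*Z)])-off)*5;print(n,q.round())
E
python3 m.py
```

```text
tri [660.7 -12.4 119.4] 5.4 top z124 [660.1 -15.1 124. ] scene z124 [664.   -9.7 124. ]
tri [623.  -88.7 123.5] 2.1 top z124 [623.  -89.7 124. ] scene z124 [623.4 -87.5 124. ]
tri [499.1 -29.  119.3] 3.7 top z124 [499.1 -30.8 124. ] scene z124 [503.3 -27.  124. ]
tri [534.9  48.2 118.6] 5.3 top z124 [534.6  45.3 124. ] scene z124 [539.4  50.6 124. ]
sides [ 85.5 135.9  84.8 138.8]
centre [580.9 -20.5 124. ] yaw -0.45231565721759937
handle tri (array([521.59467492,   8.83384083, 177.50441618]), np.float64(2.8630879191551815))
grip pred [522.    8.1 178.7]
scene [[464. 124.]
 [410. 266.]
 [475.  76.]]
top [[126. 309.]
 [184. 203.]
 [114. 328.]]
```

```bash
cat >> h.py <<'E'
from scipy.spatial.transform import Rotation as Ro
YAW=-0.4523; X=np.array([np.cos(YAW),np.sin(YAW),0]); Y=np.array([-np.sin(YAW),np.cos(YAW),0]);Z=np.array([0,0,1.])
PIV=np.array([580.9,-20.5,24])
def G(th,pull): a=th-.4; return PIV+(168+pull)*(np.sin(a)*X+np.cos(a)*Z)
def tool():
    from plant import sensors
    o=sensors.get_obs();return o,Ro.from_euler('xyz',o["tcp_rot"]).as_matrix(),np.array(o["tool_pos"])
E
cat > d.py <<'E'
from h import *
import sys
o,R,p=tool()
print(R.round(3).tolist()); print("yaw err", [np.arctan2(np.cross(R[:,1],s*Y)@R[:,0],R[:,1]@(s*Y)) for s in(1,-1)])
g=G(0,0)-19*Z
for z in (0,90): print("to grip +",z,(R.T@(g+z*Z-p)/10).round(2))
E
python3 d.py
```

```text
[[-0.0, 0.249, -0.968], [0.001, -0.968, -0.249], [-1.0, -0.001, -0.0]]
yaw err [np.float64(-2.437471817850594), np.float64(0.7041208357391995)]
to grip + 0 [  6.7  -40.23 -50.75]
to grip + 90 [ -2.3  -40.24 -50.76]
```

```bash
python3 -m crank '[{"dx":-2,"dy":-1,"dz":-1.2},{"dx":-4.5,"dy":-3,"dz":-3.8,"spin":0.1},{"dx":-4.5,"dy":-5,"dz":-6.5,"spin":0.2},{"dx":-4.5,"dy":-7.5,"dz":-9.5,"spin":0.3},{"dx":-4.5,"dy":-10,"dz":-12.5,"spin":0.4},{"dx":-4.5,"dy":-12.5,"dz":-15.5,"spin":0.5},{"dx":-4.5,"dy":-15,"dz":-18.5,"spin":0.6},{"dx":-4.5,"dy":-17.5,"dz":-21.5,"spin":0.7},{"dx":-4.5,"dy":-20,"dz":-24.5,"spin":0.704},{"dx":-4.5,"dy":-22.5,"dz":-27.5,"spin":0.704},{"dx":-4.5,"dy":-25,"dz":-30.5,"spin":0.704},{"dx":-4.5,"dy":-27.5,"dz":-33.5,"spin":0.704},{"dx":-4.5,"dy":-30,"dz":-36.5,"spin":0.704},{"dx":-4.5,"dy":-32.5,"dz":-39.8,"spin":0.704},{"dx":-4.5,"dy":-35,"dz":-43,"spin":0.704},{"dx":-4.5,"dy":-37.5,"dz":-46.5,"spin":0.704},{"dx":-4.5,"dy":-39.2,"dz":-49,"spin":0.704},{"dx":-4.5,"dy":-40.2,"dz":-50.7,"spin":0.704},{"dx":-4.5,"dy":-40.2,"dz":-50.7,"spin":0.704}]' 100; python3 d.py
```

```text
[[-0.0, 0.249, -0.968], [0.001, -0.968, -0.249], [-1.0, -0.001, -0.0]]
yaw err [np.float64(-2.437471817850594), np.float64(0.7041208357391995)]
to grip + 0 [  6.7  -40.23 -50.75]
to grip + 90 [ -2.3  -40.24 -50.76]invalid input at $[0]: expected keys dx, dy, dz, spin
```

```bash
python3 -m crank '[{"dx":-2,"dy":-1,"dz":-1.2,"spin":0},{"dx":-4.5,"dy":-3,"dz":-3.8,"spin":0.1},{"dx":-4.5,"dy":-5,"dz":-6.5,"spin":0.2},{"dx":-4.5,"dy":-7.5,"dz":-9.5,"spin":0.3},{"dx":-4.5,"dy":-10,"dz":-12.5,"spin":0.4},{"dx":-4.5,"dy":-12.5,"dz":-15.5,"spin":0.5},{"dx":-4.5,"dy":-15,"dz":-18.5,"spin":0.6},{"dx":-4.5,"dy":-17.5,"dz":-21.5,"spin":0.7},{"dx":-4.5,"dy":-20,"dz":-24.5,"spin":0.704},{"dx":-4.5,"dy":-22.5,"dz":-27.5,"spin":0.704},{"dx":-4.5,"dy":-25,"dz":-30.5,"spin":0.704},{"dx":-4.5,"dy":-27.5,"dz":-33.5,"spin":0.704},{"dx":-4.5,"dy":-30,"dz":-36.5,"spin":0.704},{"dx":-4.5,"dy":-32.5,"dz":-39.8,"spin":0.704},{"dx":-4.5,"dy":-35,"dz":-43,"spin":0.704},{"dx":-4.5,"dy":-37.5,"dz":-46.5,"spin":0.704},{"dx":-4.5,"dy":-39.2,"dz":-49,"spin":0.704},{"dx":-4.5,"dy":-40.2,"dz":-50.7,"spin":0.704},{"dx":-4.5,"dy":-40.2,"dz":-50.7,"spin":0.704}]' 100; python3 d.py
```

```text
time: 1.68
tool_pos: [523.4, 10.1, 270.7]
tcp_rot: [-0.687, 1.57, 2.006]
contact_force: [-0.6, 0.0, -0.8]
grip_width: 92.1
[[-0.0, -0.434, -0.901], [0.001, -0.901, 0.434], [-1.0, -0.001, 0.001]]
yaw err [np.float64(-3.137713490458272), np.float64(0.0038791631315213786)]
to grip + 0 [11.1   0.25  0.02]
to grip + 90 [2.1  0.24 0.03]
```

```bash
python3 -m crank '[{"dx":2,"dy":0.2,"dz":0,"spin":0},{"dx":4,"dy":0.2,"dz":0,"spin":0},{"dx":6,"dy":0.2,"dz":0,"spin":0},{"dx":8,"dy":0.2,"dz":0,"spin":0},{"dx":9.5,"dy":0.2,"dz":0,"spin":0},{"dx":10.7,"dy":0.2,"dz":0,"spin":0},{"dx":11.1,"dy":0.2,"dz":0,"spin":0},{"dx":11.1,"dy":0.2,"dz":0,"spin":0},{"dx":11.1,"dy":0.2,"dz":0,"spin":0}]' ; python3 d.py; python3 - <<'E'
from plant import capture
import cv2,numpy as np
out=[]
for n,(x,y) in dict(scene=(220,110),top=(240,160)).items():
    c=capture(n); np.savez(f"{n}1.npz",**c); out.append(cv2.resize(np.clip(c["frame"][y:y+120,x:x+100]*1.6,0,255).astype('uint8'),None,fx=4,fy=4,interpolation=cv2.INTER_CUBIC))
cv2.imwrite("pics/g1.png",np.hstack(out))
E
```

```text
time: 2.43
tool_pos: [520.8, 5.0, 161.1]
tcp_rot: [2.719, 1.571, -0.875]
contact_force: [0.1, -0.5, 0.9]
grip_width: 91.9
[[0.0, -0.437, -0.899], [-0.0, -0.899, 0.437], [-1.0, 0.0, -0.0]]
yaw err [np.float64(3.1412597244099083), np.float64(-0.0003329291798850423)]
to grip + 0 [ 0.14 -0.33  0.02]
to grip + 90 [-8.86 -0.33  0.02]
```

View pics/g1.png

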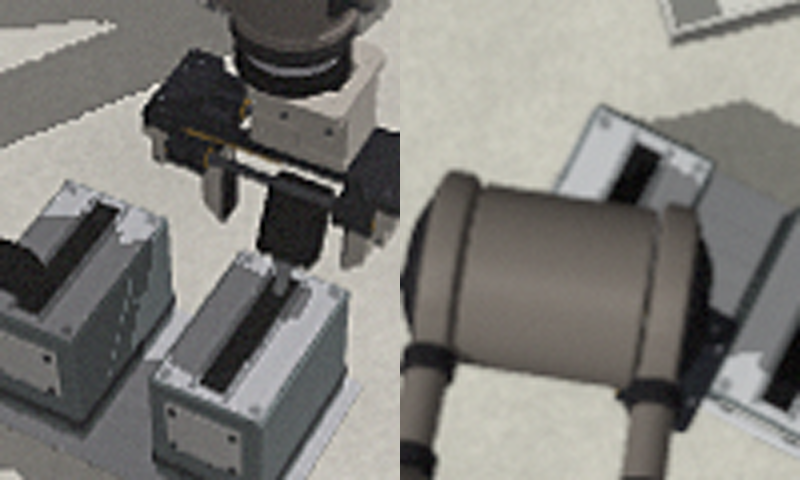

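The scene view shows the handle (292,215 in the crop) between the fingers at 215 and 350, about 3 mm right of centre. I'll correct that and close.

```bash
python3 -m crank '[{"dx":0.1,"dy":-0.3,"dz":0,"spin":0},{"dx":0.1,"dy":-0.3,"dz":0,"spin":0},{"dx":0.1,"dy":-0.3,"dz":0,"spin":0}]'; python3 -m crank '[{"dx":0,"dy":0,"dz":0,"spin":0},{"dx":0,"dy":0,"dz":0,"spin":0},{"dx":0,"dy":0,"dz":0,"spin":0},{"dx":0,"dy":0,"dz":0,"spin":0},{"dx":0,"dy":0,"dz":0,"spin":0},{"dx":0,"dy":0,"dz":0,"spin":0},{"dx":0,"dy":0,"dz":0,"spin":0},{"dx":0,"dy":0,"dz":0,"spin":0},{"dx":0,"dy":0,"dz":0,"spin":0},{"dx":0,"dy":0,"dz":0,"spin":0}]' 0
cat >> d.py <<'E'
f=np.array(o["contact_force"]);print("F box XYZ",f@X,f@Y,f[2],"width",o["grip_width"])
q=p+19*Z-PIV;x,z=q@X,q[2];print("th %.4f pull %.1f"%(.4+np.arctan2(x,z),np.hypot(x,z)-168), "offY",q@Y)
E
python3 d.py
```

```text
time: 2.78
tool_pos: [522.3, 8.3, 160.0]
tcp_rot: [-2.924, 1.57, -0.234]
contact_force: [-0.2, -0.1, -0.1]
grip_width: 91.6
time: 3.62
tool_pos: [522.2, 8.2, 159.7]
tcp_rot: [-1.732, 1.571, 0.957]
contact_force: [0.0, 1.2, -0.4]
grip_width: 44.0
[[0.0, -0.437, -0.899], [0.0, -0.899, 0.437], [-1.0, -0.0, -0.0]]
yaw err [np.float64(-3.141523386639956), np.float64(6.926694983739104e-05)]
to grip + 0 [-0.    0.02  0.  ]
to grip + 90 [-9.    0.02  0.  ]
F box XYZ -0.4855092219314244 1.1006091841754828 -0.4302250225792237 width 44.00427934814137
th 0.0001 pull -0.1 offY 0.1746267121822769
```

```bash
python3 - <<'E'
from h import *
g=G(0,0)
for th in(0,.02,.07,.1):
  for pl in (5,8,11,14,17,20,23,26): d=G(th,pl)-g;print(th,pl,"dx %.2f dz %.2f"%(-d[2]/10,-d@X/10))
E
python3 -m crank '[{"dx":-0.2,"dy":0,"dz":0.08,"spin":0},{"dx":-0.4,"dy":0,"dz":0.16,"spin":0},{"dx":-0.46,"dy":0,"dz":0.2,"spin":0},{"dx":-0.46,"dy":0,"dz":0.2,"spin":0},{"dx":-0.46,"dy":0,"dz":0.2,"spin":0}]'; python3 d.py|tail -2
```

```text
0 5 dx -0.46 dz 0.19
0 8 dx -0.74 dz 0.31
0 11 dx -1.01 dz 0.43
0 14 dx -1.29 dz 0.55
0 17 dx -1.57 dz 0.66
0 20 dx -1.84 dz 0.78
0 23 dx -2.12 dz 0.90
0 26 dx -2.39 dz 1.01
0.02 5 dx -0.59 dz -0.13
0.02 8 dx -0.87 dz -0.01
0.02 11 dx -1.15 dz 0.10
0.02 14 dx -1.43 dz 0.21
0.02 17 dx -1.71 dz 0.32
0.02 20 dx -1.99 dz 0.43
0.02 23 dx -2.26 dz 0.54
0.02 26 dx -2.54 dz 0.65
0.07 5 dx -0.89 dz -0.94
0.07 8 dx -1.18 dz -0.84
0.07 11 dx -1.46 dz -0.74
0.07 14 dx -1.74 dz -0.64
0.07 17 dx -2.03 dz -0.55
0.07 20 dx -2.31 dz -0.45
0.07 23 dx -2.60 dz -0.35
0.07 26 dx -2.88 dz -0.26
0.1 5 dx -1.05 dz -1.43
0.1 8 dx -1.34 dz -1.34
0.1 11 dx -1.63 dz -1.25
0.1 14 dx -1.91 dz -1.16
0.1 17 dx -2.20 dz -1.08
0.1 20 dx -2.49 dz -0.99
0.1 23 dx -2.77 dz -0.90
0.1 26 dx -3.06 dz -0.81
time: 4.03
tool_pos: [520.4, 9.0, 164.3]
tcp_rot: [-2.34, 1.571, 0.35]
contact_force: [2.3, 0.9, -4.1]
grip_width: 44.2
F box XYZ 1.6894608083300813 1.826658633842445 -4.103566430249106 width 44.170500775056325
th -0.0000 pull 5.0 offY 0.1251949610604031
```

```bash
python3 -m crank '[{"dx":-0.1,"dy":0,"dz":-0.27,"spin":0},{"dx":-0.2,"dy":0,"dz":-0.5,"spin":0},{"dx":-0.26,"dy":0,"dz":-0.65,"spin":0},{"dx":-0.31,"dy":0,"dz":-0.81,"spin":0},{"dx":-0.31,"dy":0,"dz":-0.81,"spin":0}]'; python3 d.py|tail -2
```

```text
time: 4.45
tool_pos: [526.2, 6.2, 166.5]
tcp_rot: [0.053, 1.566, 2.742]
contact_force: [-1.2, 4.9, -6.2]
grip_width: 44.0
F box XYZ -3.202351792119146 3.8828729613949493 -6.24348106017955 width 43.99345867071497
th 0.0394 pull 4.6 offY 0.1343489013696114
```

```bash
python3 -m crank '[{"dx":-0.07,"dy":0,"dz":-0.2,"spin":0},{"dx":-0.14,"dy":0,"dz":-0.4,"spin":0},{"dx":-0.14,"dy":0,"dz":-0.4,"spin":0},{"dx":-0.14,"dy":0,"dz":-0.4,"spin":0}]'; python3 d.py|tail -2
```

```text
time: 4.78
tool_pos: [528.5, 5.1, 167.4]
tcp_rot: [0.072, 1.563, 2.762]
contact_force: [-5.6, 5.6, -6.2]
grip_width: 43.5
F box XYZ -7.508963259285733 2.548177491335314 -6.231985667054525 width 43.51217859693924
th 0.0554 pull 4.6 offY 0.15319419918130675
```

```bash
python3 -m crank '[{"dx":-0.09,"dy":0,"dz":0.03,"spin":0},{"dx":-0.19,"dy":0,"dz":0.07,"spin":0},{"dx":-0.19,"dy":0,"dz":0.07,"spin":0}]'; python3 d.py|tail -2;  python3 -m crank '[{"dx":-0.09,"dy":0,"dz":0.03,"spin":0},{"dx":-0.19,"dy":0,"dz":0.07,"spin":0},{"dx":-0.19,"dy":0,"dz":0.07,"spin":0}]'; python3 d.py|tail -2
```

```text
time: 5.03
tool_pos: [528.2, 5.2, 168.1]
tcp_rot: [0.09, 1.563, 2.78]
contact_force: [-1.9, 5.2, -15.6]
grip_width: 43.9
F box XYZ -3.9579178887953543 3.8788334606533903 -15.58056319868766 width 43.92502646625733
th 0.0552 pull 5.4 offY 0.1198618294309785
time: 5.28
tool_pos: [528.1, 5.4, 170.9]
tcp_rot: [0.079, 1.565, 2.768]
contact_force: [-1.3, 5.2, -6.8]
grip_width: 44.0
F box XYZ -3.4773951859922123 4.121473358472427 -6.807098453057684 width 43.960742778342194
th 0.0594 pull 8.0 offY 0.1764100792700795
```

```bash
python3 -m crank '[{"dx":-0.09,"dy":0,"dz":0.03,"spin":0},{"dx":-0.19,"dy":0,"dz":0.07,"spin":0},{"dx":-0.19,"dy":0,"dz":0.07,"spin":0}]'; python3 d.py|tail -2
```

```text
time: 5.53
tool_pos: [527.7, 5.5, 173.5]
tcp_rot: [0.06, 1.566, 2.749]
contact_force: [-3.1, 3.9, -6.7]
grip_width: 43.8
F box XYZ -4.512511322418179 2.1343233129537795 -6.66205154448635 width 43.82920204502988
th 0.0620 pull 10.6 offY 0.14991641922987392
```

```bash
python3 -m crank '[{"dx":-0.08,"dy":0,"dz":-0.2,"spin":0},{"dx":-0.16,"dy":0,"dz":-0.42,"spin":0},{"dx":-0.16,"dy":0,"dz":-0.42,"spin":0}]'; python3 d.py|tail -2
```

```text
time: 5.78
tool_pos: [532.1, 3.4, 175.3]
tcp_rot: [0.055, 1.567, 2.744]
contact_force: [-1.3, 3.9, -7.1]
grip_width: 44.1
F box XYZ -2.8495266967402917 3.0012022095049815 -7.128881985857444 width 44.06828966551044
th 0.0914 pull 10.7 offY 0.1597460144895688
```

It passes at a pull of about 10.7 mm: the angle rose from 0.062 to 0.091 with no rise in force.

```bash
cat > arc.py <<'E'
from h import *
import sys
a,pl,p2=map(float,sys.argv[1:4]); g=G(a,pl)
for t in map(float,sys.argv[4:]): d=G(t,p2)-g;print(t,"dx %.2f dz %.2f"%(-d[2]/10,-d@X/10))
E
python3 arc.py .0914 10.7 10.7 .12 .16 .2 .25 .3 .35 .4 .45 .5 .55 .6 .65 .7 .75 .8
```

```text
0.12 dx -0.15 dz -0.49
0.16 dx -0.33 dz -1.18
0.2 dx -0.49 dz -1.88
0.25 dx -0.64 dz -2.76
0.3 dx -0.75 dz -3.64
0.35 dx -0.82 dz -4.53
0.4 dx -0.84 dz -5.43
0.45 dx -0.82 dz -6.32
0.5 dx -0.75 dz -7.21
0.55 dx -0.64 dz -8.10
0.6 dx -0.49 dz -8.98
0.65 dx -0.29 dz -9.85
0.7 dx -0.05 dz -10.71
0.75 dx 0.24 dz -11.56
0.8 dx 0.57 dz -12.39
```

```bash
python3 -m crank '[{"dx":-0.15,"dy":0,"dz":-0.49,"spin":0},{"dx":-0.33,"dy":0,"dz":-1.18,"spin":0},{"dx":-0.49,"dy":0,"dz":-1.88,"spin":0},{"dx":-0.49,"dy":0,"dz":-1.88,"spin":0}]'; python3 d.py|tail -2
```

```text
time: 6.12
tool_pos: [550.5, -5.6, 180.8]
tcp_rot: [-0.302, 1.57, 2.387]
contact_force: [-0.6, 3.4, -5.0]
grip_width: 44.2
F box XYZ -2.0466043855421456 2.8049765318945523 -5.017534823387071 width 44.18968476788665
th 0.2096 pull 11.0 offY 0.11186278785522104
```

```bash
python3 -m crank '[{"dx":-0.15,"dy":0,"dz":-0.88,"spin":0},{"dx":-0.26,"dy":0,"dz":-1.76,"spin":0},{"dx":-0.33,"dy":0,"dz":-2.65,"spin":0},{"dx":-0.35,"dy":0,"dz":-3.55,"spin":0},{"dx":-0.33,"dy":0,"dz":-4.44,"spin":0},{"dx":-0.26,"dy":0,"dz":-5.33,"spin":0},{"dx":-0.15,"dy":0,"dz":-6.22,"spin":0},{"dx":0,"dy":0,"dz":-7.1,"spin":0},{"dx":0.2,"dy":0,"dz":-7.97,"spin":0},{"dx":0.44,"dy":0,"dz":-8.83,"spin":0},{"dx":0.73,"dy":0,"dz":-9.68,"spin":0},{"dx":0.86,"dy":0,"dz":-10.05,"spin":0},{"dx":0.86,"dy":0,"dz":-10.05,"spin":0}]'; python3 d.py|tail -2; python3 arc.py .772 11 1 .772 .79 .8
```

```text
time: 7.2
tool_pos: [641.2, -50.0, 171.6]
tcp_rot: [2.474, 1.57, -1.12]
contact_force: [0.0, 2.9, -4.8]
grip_width: 44.2
F box XYZ -1.2577533243567862 2.6223542286490504 -4.810117286115496 width 44.15801242845697
th 0.7832 pull 11.6 offY -0.1937551306841819
0.772 dx 0.93 dz 0.36
0.79 dx 1.04 dz 0.08
0.8 dx 1.11 dz -0.07
```

```bash
python3 -m crank '[{"dx":0.3,"dy":0,"dz":0.1,"spin":0},{"dx":0.6,"dy":0,"dz":0.2,"spin":0},{"dx":0.9,"dy":0,"dz":0.3,"spin":0},{"dx":1,"dy":0,"dz":0.33,"spin":0},{"dx":1,"dy":0,"dz":0.33,"spin":0}]'; python3 d.py|tail -2; python3 -m crank '[{"dx":0,"dy":0,"dz":0,"spin":0},{"dx":0,"dy":0,"dz":0,"spin":0},{"dx":0,"dy":0,"dz":0,"spin":0},{"dx":0,"dy":0,"dz":0,"spin":0},{"dx":0,"dy":0,"dz":0,"spin":0},{"dx":0,"dy":0,"dz":0,"spin":0},{"dx":0,"dy":0,"dz":0,"spin":0},{"dx":0,"dy":0,"dz":0,"spin":0}]' 100;python3 d.py|tail -2
```

```text
time: 7.62
tool_pos: [638.7, -48.6, 164.6]
tcp_rot: [-3.074, 1.565, -0.384]
contact_force: [2.7, -0.9, 3.5]
grip_width: 44.0
F box XYZ 2.837616455533123 0.328538305944488 3.491387023920953 width 44.021713320604036
th 0.7826 pull 4.0 offY -0.04682683044051584
time: 8.28
tool_pos: [637.4, -48.0, 162.3]
tcp_rot: [0.961, 1.571, -2.633]
contact_force: [-0.1, -0.1, 0.1]
grip_width: 90.2
F box XYZ -0.042015672243341025 -0.17431306426645563 0.12069037019540095 width 90.16964778992806
th 0.7799 pull 1.4 offY -0.006309374934655344
```

Released, with zero force. Next I'll retract straight up, then back and to the side, and look.

```bash
python3 -m crank '[{"dx":-1,"dy":0,"dz":0,"spin":0},{"dx":-3,"dy":0,"dz":0,"spin":0},{"dx":-6,"dy":0,"dz":0,"spin":0},{"dx":-9,"dy":0,"dz":0,"spin":0},{"dx":-12,"dy":0,"dz":0,"spin":0},{"dx":-14,"dy":0,"dz":1,"spin":0},{"dx":-15,"dy":0,"dz":4,"spin":0},{"dx":-15,"dy":0,"dz":7,"spin":0},{"dx":-15,"dy":0,"dz":10,"spin":0},{"dx":-15,"dy":0,"dz":13,"spin":0},{"dx":-15,"dy":0,"dz":16,"spin":0},{"dx":-15,"dy":0,"dz":19,"spin":0},{"dx":-15,"dy":0,"dz":21,"spin":0},{"dx":-15,"dy":0,"dz":22,"spin":0},{"dx":-15,"dy":0,"dz":22,"spin":0}]'; python3 - <<'E'
from plant import capture
from h import *
out=[]
for n,(x,y) in dict(scene=(200,110),top=(255,165)).items():
    c=capture(n); np.savez(f"{n}2.npz",**c); out.append(cv2.resize(np.clip(c["frame"][y:y+130,x:x+130]*1.5,0,255).astype('uint8'),(400,400),interpolation=cv2.INTER_CUBIC)); cv2.imwrite(f"pics/{n}2.png",c["frame"])
    print(n,proj(c,[G(.8,0),G(.8,11)]).round(1))
    g=c["frame"].max(2)
    print(proj(c,[G(.8,0)-150*Y]).round(1))
cv2.imwrite("pics/g2.png",np.hstack(out))
E
```

```text
time: 9.53
tool_pos: [438.5, 48.9, 313.6]
tcp_rot: [-2.732, 1.569, -0.042]
contact_force: [0.7, 0.8, 0.1]
grip_width: 92.0
scene [[270.4 197.2]
 [269.5 195.9]]
[[222.4 177.3]]
top [[303.4 190.8]
 [304.3 188.8]]
[[356.5 217.4]]
```

View pics/g2.png

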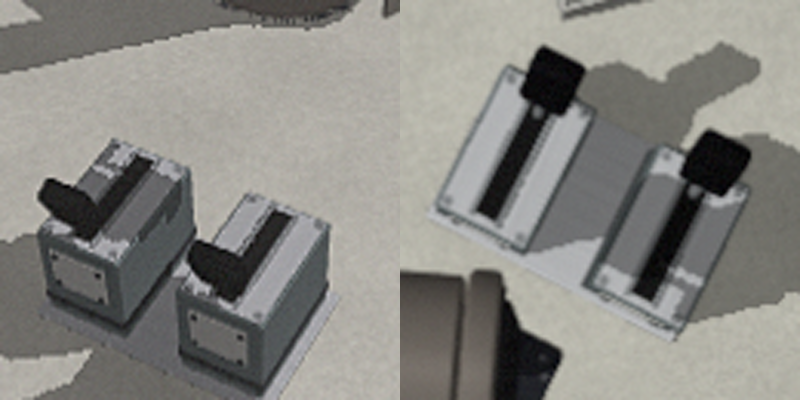

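View pics/scene2.png

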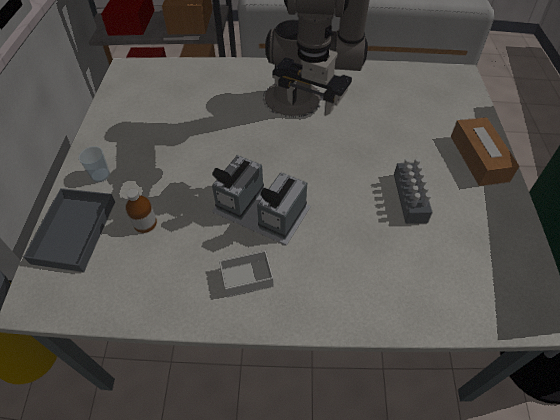

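Both levers now lean the same way. The thrown handle shows at about (304.7,191.0) in top and the sister's at (357.7,218.0). Both sit about 1.3 px from where a lever that is ON and home should project, so the thrown lever is home like its twin. The rack, bottle and tip box are where they were.

```bash
python3 -c "
from plant import bot
bot.close_job()"; python3 d.py | tail -2|head -1
```

```text
the job is handed in; nothing more can be done
the job is handed in; nothing more can be done
```

The isolator is switched on, and I handed the job in at about 9.6 s of the 54 s allowed. No verdict was reported.

**What I did:**
- I pinched the handle (44.0 mm measured) and drew the lever out.
- At a pull of about 5 mm the gate blocked it, at about 9 N along the swing.
- I slid it further out and it passed at about 10.7 mm. I swung it over centre to about 0.78 rad, eased it towards home and released it.
- While sliding along the bar, the wrist force rose briefly to about 16 N, a little over the 10 to 15 N advised, because the lever stuck and then slipped.

**Last checks:**
- **Lever position:** in the top view, both handles sit about 1.3 px from where a lever that is ON and home should appear. They match each other, so the lever looks fully home. The pictures can't confirm the 2 mm limit exactly: 11 mm of pull shifts the handle by only about 2 px.
- **Robot:** after retracting, the gripper was open and well clear, with about 1 N of residual force.
- **Other objects:** by eye, the rack, bottle, tip box and twin isolator had not moved.

My final state reading came after hand-in and was refused, so these checks all date from just before it.

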